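# Rebuild the rotor stack of a sample mill and snap its keeper home

### The job

Put the washed sample mill back together: onto its upright spindle go the long collar first, then the toothed grinding disc with its hub up, then the short collar, each let go fully down before the next. Then push the forked keeper along its channel into the groove of the spindle, above the stack, until the two spring plungers snap into its notches and hold it. Do not knock over or shove aside the sample pots that stand among the parts.

Things in the scene. Friction and masses are not known exactly. Their poses are not given: they have to be found in the camera images.
- mill: sample mill drive unit, fixed on the bench: white housing with a steel deck 42 mm above the bench, x = -130 to +70 mm, y = -65 to +65 mm in its own frame. Origin on the bench under the axis of the upright spindle, z up, +x is the way the keeper is pushed home. Bayonet lugs 5 mm high stand on the deck 49 mm or more from the axis. Fingers at the spindle have most room if they close along the mill's y
- spindle_seat (a point): on the spindle axis at the top of the seat flange (28 mm wide, 46 mm above the bench), axes as the mill's; the long collar's underside belongs here
- spindle_tip (a point): tip of the spindle's conical nose, 53 mm above the seat. Downwards from it: nose 6 mm high, widening from 5 to 12 mm in diameter, a short head of 12 mm, a groove (neck 8 mm in diameter) from 46 down to 38 mm above the seat, then the plain shaft, 12 mm in diameter, down to the seat
- knife_block (a point): middle of the top of the fixed knife block on the deck, 59 mm above the bench, 48 mm from the spindle axis on the mill's +x side; it spans x = 34 to 59 mm in the mill's frame and is 30 mm wide
- channel_mouth (a point): middle of the floor of the keeper's dark steel channel at its end towards the spindle, 37 mm from the axis on the mill's -x side. The channel runs from here to x = -116 mm, 46 mm wide (82 mm over the plunger housings near x = -46 mm), its top 95 mm above the bench, level with the neck of the spindle
- keeper_home (a point): on the spindle axis 85 mm above the bench, axes as the mill's; the keeper's origin lies here when it is home
- long_collar: steel ring, outer diameter 26 mm, bore 15 mm, 16 mm tall, about 50 g, lying flat on the bench at the start. Origin: centre of its underside, z along its axis, up
- short_collar: steel ring like the long collar, outer diameter 26 mm, bore 15 mm, but only 8 mm tall, about 30 g. Origin: centre of its underside, z up
- disc: steel grinding disc, about 100 g: plate with toothed rim, 66 mm over the teeth and 4 mm thick, with a hub 26 mm in diameter standing 10 mm above it (14 mm tall in all), bore 15 mm right through. Lies hub up; origin: centre of its underside, z towards the hub
- keeper: forked steel plate 5 mm thick, captive in the channel. Origin: underside, centre of the fork; x towards the fork's open end; spans x = -81 to +13 mm. Starts drawn back 47 to 58 mm. Slides easily until its shoulders meet two spring plungers 16 mm before home; 5 to 12 N takes them over a hump 8 mm before home into its notches; about 1 mm of play at home. A part not fully down blocks it
- keeper_tab (a point): middle of the top edge of the keeper's upright thumb tab, 74 mm behind the keeper's origin; the tab is 6 mm thick along x, 18 mm wide along y and stands 16 mm clear above the top of the channel. It is pushed from its -x side, with shut fingers for instance
- pot_a: small sample pot with a round lid, 48 mm in diameter, 61 mm tall, about 70 g, loose, standing beside the long collar. Origin: centre of its underside
- pot_b: sample pot of the same kind beside the short collar. Origin: centre of its underside
- pot_c: sample pot of the same kind beside the disc. Origin: centre of its underside

How it is judged:
By the outcome, as a careful person would: the job done as asked, in the order asked, and still so for the second after the job is handed in, with the robot touching nothing.
It also fails if it takes over 67 s, if anything falls off the work surface, if the arm or the gripper's body presses on something with over 40 N, if the wrist force passes 120 N, or if a joint passes its speed limit or range.

### The arm

A 6-joint arm with a two-finger parallel gripper is mounted at the origin on a cart in front of the work surface, level with it; the furniture and walls round the work are solid. World frame = base frame: x ahead of the robot, y to its left, z up, the work surface at z = 0. Lengths are in m, angles in degrees, forces in N, time in s.
With the tool pointing down it reaches from about 0.4 to 0.825 m from the base axis. Payload 7 kg.
Tool frame: the origin (TCP) lies midway between the tips of the shut fingers; the grasp point (between the pads) lies r.pinch_z behind it (r.pinch_z is the distance from the TCP to the grasp point, in m); z points along the fingers, y is the line along which they close (so a half turn about z gives the same grasp; the last joint's range is limited). The gripper opens to 88 mm and grips with 3 to 60 N. Pads are 19 mm wide; open, the fingers measure 130 mm over their backs; the gripper's body (78 mm by 193 mm) begins 47 mm behind the grasp point.
Start: joints at [87.611, 20.546, 0.682, 0, -70.136, -16.507], TCP at [0.219, 0.639, 0.202] pointing down, gripper open.
Joint ranges: [-176.03, 176.03], [-82.01, 121.73], [-58.28, 71.71], [-173.87, 95.51], [-174.79, -0.11], [-173.66, 173.66]. Speed limits (degrees/s): [136.94, 136.94, 172.46, 180, 180, 180].

### API

Orientations are given as [roll, pitch, yaw] about the fixed x, y, z axes, in that order (R = Rz(yaw) Ry(pitch) Rx(roll)).
In Python, from plant import r, optics, job gives the robot as it stands.
- The arm moves only by the shell command python3 -m crank 'ROWS' [FORCE]. ROWS is JSON, a list of rows, each an object with "xyz": the shift along the tool's x, y, z in units of 30 mm (1.0 is 30 mm), a list of three; "delta_rot": the turn, a rotation vector about the tool's x, y, z in degrees, a list of three; "claw": the closure, from 0 (fully open) to 1 (shut). A call has 1 to 20 rows; each row is the pose to reach, as a shift and turn from the pose commanded when the call began, along the tool's axes at that moment; what a row does not reach only later rows make up. A row lasts 1/8 s, in which the tool goes at most 62.5 mm and 10.7 degrees, less where a joint would pass 70% of its speed; a pose out of reach is approached as far as the arm can. A call with a gripper value outside its range is refused whole. The fingers move at their own pace and stop on an object; FORCE is the grip in N (left out, the last holds). Time passes only in rows, so rows that repeat a pose let the fingers close. It gives the time, the measured TCP pose, the force, the opening and the grip force at its end, in the units of the state.
- r.get_state(): the state, without advancing time (a new reading comes with each control period).
- optics.capture(name): name is "scene" or "top" or "wrist"; returns a dict with "img" (420x560x3 uint8, blue, green, red), "fovy" (degrees; the focal length in pixels is half the picture's height over the tangent of half this angle, whatever the lens; pixels are square), "cx", "cy" (the principal point, pixels), "dist" ([k1, k2, p1, p2, k3] as OpenCV has them; the pictures are not rectified), "eye" and "rotation" of the camera in the world; the wrist camera has in their place "hand_eye" (4x4, takes a point from camera to tool coordinates, whose origin is the TCP and whose axes are the flange's). Camera axes: x right, y up, looking along -z (the intrinsics and any distortion apply to the point x, -y, -z); pixel columns grow to the right and rows downward; lengths in m; the calibration is good to about 2 mm. A picture is of the moment at which its call begins: read the wrist's pose just before it. There is no depth.
- job.close_job(): hands the job in; it is judged then, once.
The state is a dict: "time_s": time; "joints": joint angles; "qd": joint speeds; "joint_torque": joint torques, N m; "tcp_pos": TCP position; "eef_rot": TCP orientation; "contact_force": force on the tool from outside, world axes, zero at the start; "moment": the same for the moment, N m; "gripper_width": finger opening in m; "gripper_force": force on a finger pad.
Only numpy, scipy, OpenCV 4.12 (cv2) and the standard library are available. Lean on these libraries where they do the work, as an engineer would, in place of code of your own. Each camera call takes 0.05 s, during which the arm holds its last target. There are 200 camera calls.

## Working session

There is one attempt and no reset: what is moved stays moved. The work goes in short steps, Python scripts to look and compute and a shell command to move; the robot and the scene stay as the last step left them, time stands still between calls to the robot, and variables do not carry over. Pictures are saved under pics/ and viewed, at most 10 in all, crops included, and the job is handed in when it is done.

```bash
mkdir -p pics; ls; python3 - <<'E'
from plant import r, optics, job
import cv2
s=r.get_state();print(s,r.pinch_z)
for n in("scene","top"):
    c=optics.capture(n);cv2.imwrite(f"pics/{n}0.png",c["img"]);print({k:v for k,v in c.items() if k!="img"})
c=optics.capture("wrist");cv2.imwrite("pics/wrist0.png",c["img"]);print({k:v for k,v in c.items() if k!="img"})
E
```

```text
pics
{'time_s': 0.0, 'joints': array([ 8.76106602e+01,  2.05925817e+01,  6.31719174e-01, -2.15927507e-02,
       -7.01366549e+01, -1.65071206e+01]), 'qd': array([-0.02380271, -0.06443614,  0.04039546,  0.07907423,  0.05637704,
        0.0133387 ]), 'joint_torque': array([-3.78606856e-04, -5.82720709e+01,  2.93044299e+01,  6.99749932e+00,
        6.73436109e-03, -1.67593330e-04]), 'tcp_pos': array([0.2184487 , 0.63808244, 0.20098956]), 'eef_rot': array([ 1.79900734e+02, -8.24935448e-03, -1.89038073e+01]), 'contact_force': array([ 0.07932675, -0.39637812, -0.02318006]), 'moment': array([-0.01655865, -0.00350178, -0.02082552]), 'gripper_force': 0.0, 'gripper_width': 0.08756240231013623} 0.0188
{'fovy': 45.73502159349305, 'cx': 278.067224942665, 'cy': 210.93906240939597, 'dist': array([-0.09334355,  0.        ,  0.        ,  0.        ,  0.        ]), 'eye': array([-0.32882907, -1.15188037,  0.80348059]), 'rotation': array([ 63.01125373,  -0.81437128, -37.81805644])}
{'fovy': 48.453133096041334, 'cx': 283.71426132742175, 'cy': 212.9294636402825, 'dist': array([-0.02840365,  0.        ,  0.        ,  0.        ,  0.        ]), 'eye': array([ 0.37860475, -0.05825053,  1.34079204]), 'rotation': array([  8.96050328,   1.28514761, -89.80122082])}
{'fovy': 65.17035303012827, 'cx': 277.77663604214825, 'cy': 212.20110902364746, 'dist': array([-0.0702528,  0.       ,  0.       ,  0.       ,  0.       ]), 'hand_eye': array([[ 3.15276660e-04,  9.61452056e-01,  2.74972444e-01,
         7.42310098e-02],
       [ 9.99999950e-01, -3.04577028e-04, -8.16097596e-05,
         3.90203335e-04],
       [ 5.28641852e-06,  2.74972456e-01, -9.61452104e-01,
        -1.83682040e-01],
       [ 0.00000000e+00,  0.00000000e+00,  0.00000000e+00,
         1.00000000e+00]])}
```

View top.

View pics/top0.png

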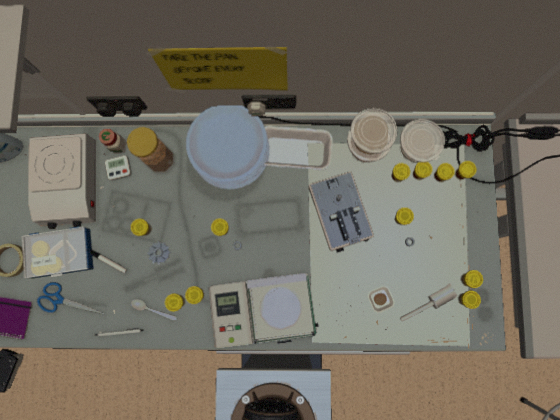

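View pics/scene0.png

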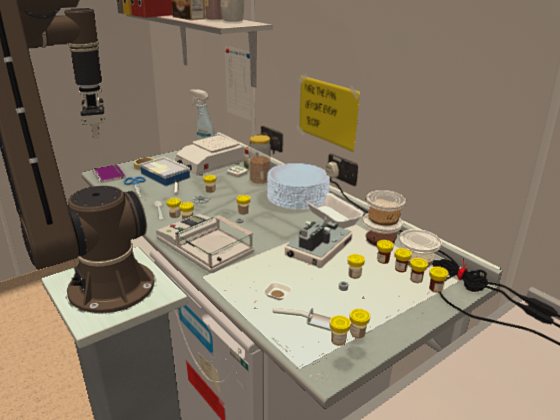

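```bash
cat > h.py <<'E'
import numpy as np,cv2
from scipy.spatial.transform import Rotation as R
def cam(c,s=None):
    f=210/np.tan(np.radians(c["fovy"]/2));K=np.array([[f,0,c["cx"]],[0,f,c["cy"]],[0,0,1.]])
    if "eye" in c: Rm=R.from_euler("xyz",c["rotation"],degrees=True).as_matrix();e=np.array(c["eye"])
    else:
        T=R.from_euler("xyz",s["eef_rot"],degrees=True).as_matrix();H=c["hand_eye"]
        Rm=T@H[:3,:3];e=T@H[:3,3]+s["tcp_pos"]
    return K,np.array(c["dist"]),Rm,e
def ray(C,uv,z):
    K,d,Rm,e=C;p=cv2.undistortPoints(np.array([[uv]],float),K,d)[0,0]
    v=Rm@np.array([p[0],-p[1],-1]);return e+v*(z-e[2])/v[2]
def proj(C,P):
    K,d,Rm,e=C;q=(np.atleast_2d(P)-e)@Rm*[1,-1,-1]
    return cv2.projectPoints(q.reshape(-1,1,3),np.zeros(3),np.zeros(3),K,d)[0][:,0]
E
python3 - <<'E'
from h import *
from plant import r,optics
s=r.get_state();c=optics.capture("top");C=cam(c);i=c["img"]
print("tcp",proj(C,s["tcp_pos"]),proj(cam(optics.capture("scene")),s["tcp_pos"]))
for n,uv,z in [("collR",(409,242),0),("potR",(405,216),.061),("collL",(238,245),0),("potL",(220,227),.061),("disc",(160,253),.0),("potD",(140,228),.061),("mill",(340,210),.04),("base",(265,400),0)]:print(n,ray(C,uv,z).round(3))
cr=lambda x,y,w,h,k:cv2.resize(i[y:y+h,x:x+w],None,fx=k,fy=k,interpolation=cv2.INTER_CUBIC)
cv2.imwrite("pics/c1.png",np.hstack([cr(300,160,130,100,4),np.vstack([cr(120,210,140,50,2),np.zeros((200,280,3),np.uint8)+0,cr(120,210,140,50,2)])]))
sc=optics.capture("scene")["img"];j=sc[180:310,150:390]
a=cr(300,160,100,100,4);b=cr(125,205,100,100,4)[:, :]
d=cv2.resize(sc[190:230,190:260],(400,200)[:2],interpolation=cv2.INTER_CUBIC) 
e=cv2.resize(sc[250:300,320:390],(400,200),interpolation=cv2.INTER_CUBIC)
cv2.imwrite("pics/c1.png",np.vstack([np.hstack([a,b]),np.hstack([d,e])]))
E
```

```text
tcp [[  6.65195387 351.46026639]] [[ 97.24958607 139.58418528]]
collR [ 0.505 -0.387  0.   ]
potR [ 0.572 -0.364  0.061]
collL [0.496 0.104 0.   ]
potL [0.541 0.148 0.061]
disc [0.473 0.33  0.   ]
potD [0.538 0.372 0.061]
mill [ 0.592 -0.187  0.04 ]
base [0.069 0.022 0.   ]
```

View pics/c1.png

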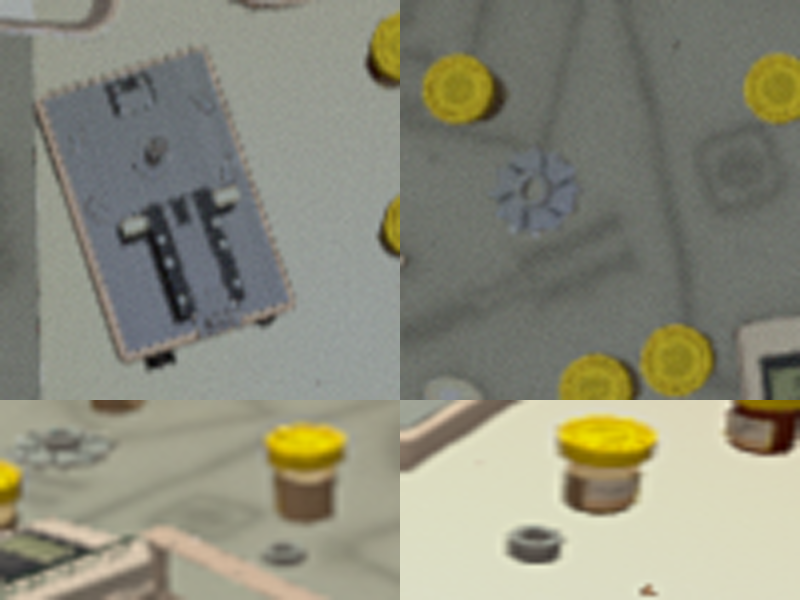

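```bash
cat >> h.py <<'E'
def go(x,y,z,yaw,s=None):
    from plant import r
    s=s or r.get_state();T=R.from_euler("xyz",s["eef_rot"],degrees=True)
    G=R.from_euler("xyz",[180,0,yaw],degrees=True)
    print("t",round(s["time_s"],2),"xyz",(T.inv().apply(np.array([x,y,z])-s["tcp_pos"])/.03).round(3),"rot",(T.inv()*G).as_rotvec(degrees=True).round(1))
E
python3 - <<'E'
from h import *
go(.5,.22,.2,-90);go(.5,.22,.2,-18.9)
E
```

```text
t 0.3 xyz [13.393 10.158  0.062] rot [ 0.  -0.  71.1]
t 0.3 xyz [13.393 10.158  0.062] rot [ 0. -0.  0.]
```

```bash
t='{"xyz":[13.4,10.2,0],"delta_rot":[0,0,71],"claw":0.4}'; python3 -m crank '[{"xyz":[13.4,10.2,0],"delta_rot":[0,0,71],"claw":0.4},{"xyz":[13.4,10.2,0],"delta_rot":[0,0,71],"claw":0.4},{"xyz":[13.4,10.2,0],"delta_rot":[0,0,71],"claw":0.4},{"xyz":[13.4,10.2,0],"delta_rot":[0,0,71],"claw":0.4},{"xyz":[13.4,10.2,0],"delta_rot":[0,0,71],"claw":0.4},{"xyz":[13.4,10.2,0],"delta_rot":[0,0,71],"claw":0.4},{"xyz":[13.4,10.2,0],"delta_rot":[0,0,71],"claw":0.4},{"xyz":[13.4,10.2,0],"delta_rot":[0,0,71],"claw":0.4},{"xyz":[13.4,10.2,0],"delta_rot":[0,0,71],"claw":0.4},{"xyz":[13.4,10.2,0],"delta_rot":[0,0,71],"claw":0.4},{"xyz":[13.4,10.2,0],"delta_rot":[0,0,71],"claw":0.4},{"xyz":[13.4,10.2,0],"delta_rot":[0,0,71],"claw":0.4}]'
python3 - <<'E'
from h import *
from plant import r,optics
s=r.get_state();c=optics.capture("wrist");cv2.imwrite("pics/w1.png",c["img"]);C=cam(c,s)
import pickle;pickle.dump((C,s),open("w1.pkl","wb"))
for P in [(.473,.33,.0),(.496,.104,0)]:print(proj(C,P))
print(s["tcp_pos"],s["eef_rot"],s["joints"]);go(.51,-.33,.2,-162.6,s)
E
```

```text
time_s: 1.8
tcp_pos: [0.4993, 0.22, 0.202]
eef_rot: [-180.0, 0.0, -89.8]
contact_force: [-0.1, -0.7, 0.5]
gripper_width: 0.0525
gripper_force: 0.0
[[297.72326196 267.84053998]]
[[280.990746    80.41176175]]
[0.4993076  0.22003983 0.20200179] [-1.79998211e+02  9.06514675e-03 -8.97872648e+01] [ 4.43583003e+01  8.37371248e+00 -1.57295504e+01 -5.76120319e-03
 -6.58891395e+01 -4.41432121e+01]
t 1.8 xyz [18.336 -0.288  0.064] rot [ 0.   0.  72.8]
```

View pics/w1.png

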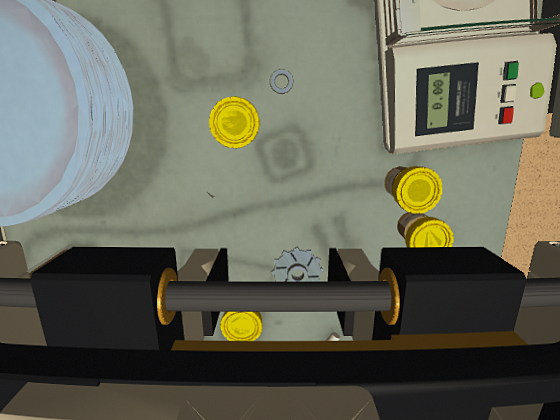

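```bash
python3 - <<'E'
from h import *
go(.53,-.377,.2,-162.6);go(.53,-.377,.13,-162.6)
E
```

```text
t 1.85 xyz [19.901 -0.948  0.065] rot [ 0.   0.  72.8]
t 1.85 xyz [19.901 -0.948  2.398] rot [ 0.   0.  72.8]
```

```bash
python3 -m crank '[{"xyz":[19.9,-0.95,0],"delta_rot":[0,0,72.8],"claw":0.4},{"xyz":[19.9,-0.95,0],"delta_rot":[0,0,72.8],"claw":0.4},{"xyz":[19.9,-0.95,0],"delta_rot":[0,0,72.8],"claw":0.4},{"xyz":[19.9,-0.95,0],"delta_rot":[0,0,72.8],"claw":0.4},{"xyz":[19.9,-0.95,0],"delta_rot":[0,0,72.8],"claw":0.4},{"xyz":[19.9,-0.95,0],"delta_rot":[0,0,72.8],"claw":0.4},{"xyz":[19.9,-0.95,0],"delta_rot":[0,0,72.8],"claw":0.4},{"xyz":[19.9,-0.95,0],"delta_rot":[0,0,72.8],"claw":0.4},{"xyz":[19.9,-0.95,0.4],"delta_rot":[0,0,72.8],"claw":0.4},{"xyz":[19.9,-0.95,2.4],"delta_rot":[0,0,72.8],"claw":0.4},{"xyz":[19.9,-0.95,2.4],"delta_rot":[0,0,72.8],"claw":0.4},{"xyz":[19.9,-0.95,2.4],"delta_rot":[0,0,72.8],"claw":0.4},{"xyz":[19.9,-0.95,2.4],"delta_rot":[0,0,72.8],"claw":0.4}]'
python3 - <<'E'
from h import *
from plant import r,optics
s=r.get_state();c=optics.capture("wrist");cv2.imwrite("pics/w2.png",c["img"]);C=cam(c,s)
import pickle;pickle.dump((C,s),open("w2.pkl","wb"))
print(proj(C,[(.505,-.387,.016),(.592,-.187,.099)]),s["tcp_pos"],s["eef_rot"])
E
```

```text
time_s: 3.48
tcp_pos: [0.5309, -0.3774, 0.1321]
eef_rot: [-179.9, 0.1, -162.6]
contact_force: [0.5, 0.1, 0.2]
gripper_width: 0.0527
gripper_force: 0.0
[[276.87518758 171.19393633]
 [475.72331885 360.42841109]] [ 0.53089043 -0.3774237   0.13207752] [-1.79879096e+02  1.18725327e-01 -1.62590384e+02]
```

View pics/w2.png

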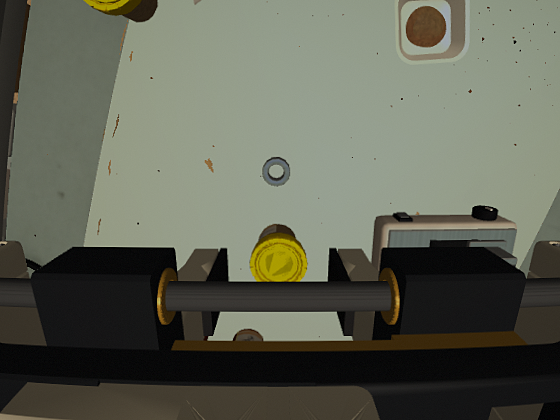

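```bash
python3 - <<'E'
from h import *
import pickle;C,s=pickle.load(open("w2.pkl","rb"))
p=ray(C,(276.2,171),.014);print(p);go(p[0],p[1],.004,-162.6)
E
```

```text
[ 0.5053134  -0.38756301  0.014     ]
t 3.52 xyz [ 0.926 -0.06   4.272] rot [-0.1  0.1  0. ]
```

```bash
python3 -m crank '[{"xyz":[0.93,-0.06,1.0],"delta_rot":[0,0,0],"claw":0.4},{"xyz":[0.93,-0.06,2.6],"delta_rot":[0,0,0],"claw":0.4},{"xyz":[0.93,-0.06,3.8],"delta_rot":[0,0,0],"claw":0.4},{"xyz":[0.93,-0.06,4.25],"delta_rot":[0,0,0],"claw":0.4},{"xyz":[0.93,-0.06,4.25],"delta_rot":[0,0,0],"claw":0.4},{"xyz":[0.93,-0.06,4.25],"delta_rot":[0,0,0],"claw":0.8},{"xyz":[0.93,-0.06,4.25],"delta_rot":[0,0,0],"claw":0.8},{"xyz":[0.93,-0.06,4.25],"delta_rot":[0,0,0],"claw":0.8},{"xyz":[0.93,-0.06,4.25],"delta_rot":[0,0,0],"claw":0.8}]' 25
python3 - <<'E'
from h import *
from plant import r
print(r.get_state()["tcp_pos"])
go(.592+.045,-.187+.014,.19,-162.6)
E
```

```text
time_s: 4.65
tcp_pos: [0.5035, -0.3882, 0.0029]
eef_rot: [-180.0, 0.0, -162.7]
contact_force: [-0.2, -0.3, 0.0]
gripper_width: 0.02
gripper_force: 0.0
[ 0.50346059 -0.38819061  0.00285267]
t 4.65 xyz [-6.386  5.523 -6.237] rot [-0.   0.  -0.1]
```

```bash
python3 - <<'E'
from h import *
from plant import r,optics
s=r.get_state();print(s["gripper_width"],s["gripper_force"],s["contact_force"]);c=optics.capture("wrist");i=c["img"];C=cam(c,s)
import pickle;pickle.dump((C,s),open("w3.pkl","wb"))
print(proj(C,[s["tcp_pos"],(.505,-.3876,.016)]))
cv2.imwrite("pics/w3.png",i[100:420])
E
```

```text
0.019950669937171314 0.0 [-0.19244798 -0.27607548  0.01732647]
[[278.4448132  246.90460282]
 [278.68607364 258.36956296]]
```

View pics/w3.png

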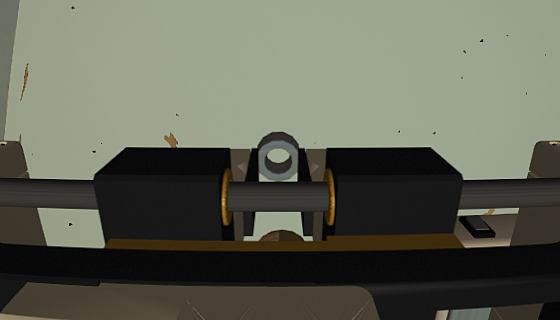

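```bash
python3 - <<'E'
from h import *
from plant import r,optics
import pickle
s=r.get_state();print(s["gripper_width"],s["gripper_force"]);c=optics.capture("wrist");i=c["img"]
s=r.get_state();print(s["gripper_width"],s["gripper_force"])
cv2.imwrite("pics/w4.png",cv2.resize(i[220:345,205:355],None,fx=4.5,fy=4.5,interpolation=cv2.INTER_CUBIC))
E
```

```text
0.018890958261908924 0.0
0.01823891199234362 0.0
```

View pics/w4.png

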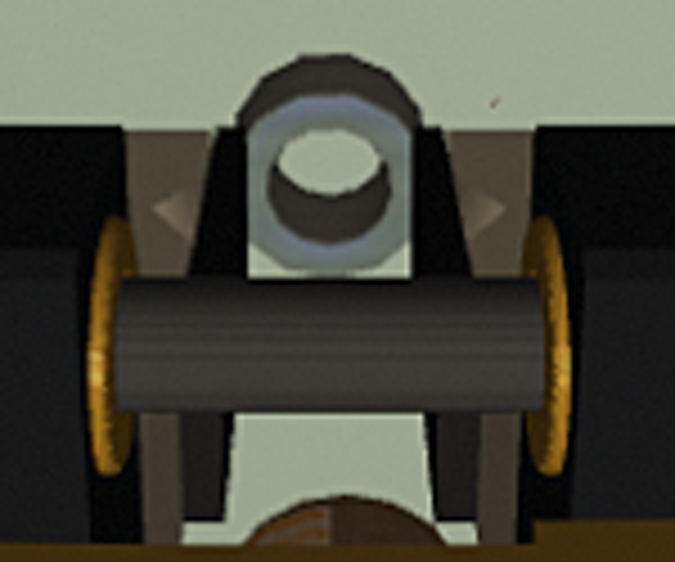

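```bash
python3 - <<'E'
from h import *
from plant import r,optics
import pickle
C,s=pickle.load(open("w3.pkl","rb"))
T=R.from_euler("xyz",s["eef_rot"],degrees=True)
for h in (0,.01,.02,.03,.04):
    P=[s["tcp_pos"]+T.apply([dx,w,-h]) for dx,w in((0,0),(.0095,-.0095),(-.0095,.0095))];print(h,proj(C,P).round(1).tolist())
E
```

```text
0 [[278.4, 246.9], [262.4, 231.9], [294.1, 261.5]]
0.01 [[278.5, 253.5], [261.6, 237.8], [294.9, 268.6]]
0.02 [[278.5, 260.7], [260.7, 244.3], [295.8, 276.6]]
0.03 [[278.6, 268.8], [259.8, 251.6], [296.8, 285.4]]
0.04 [[278.7, 277.8], [258.7, 259.7], [297.9, 295.2]]
```

```bash
python3 -m crank '[{"xyz":[-0.05,0,0],"delta_rot":[0,0,0],"claw":0.5},{"xyz":[-0.05,0,0],"delta_rot":[0,0,0],"claw":0.5},{"xyz":[-0.05,0,0.08],"delta_rot":[0,0,0],"claw":0.5},{"xyz":[-0.05,0,0.16],"delta_rot":[0,0,0],"claw":0.5}]'
python3 -c "
from plant import r
s=r.get_state();print(s['tcp_pos'],s['contact_force'])"
```

```text
time_s: 5.25
tcp_pos: [0.5047, -0.3876, -0.0026]
eef_rot: [180.0, -0.0, -162.7]
contact_force: [0.3, 0.4, -0.5]
gripper_width: 0.0432
gripper_force: 0.0
[ 0.50470849 -0.38760405 -0.0025759 ] [ 0.26755856  0.43312342 -0.52115394]
```

```bash
python3 -m crank '[{"xyz":[0,0,0.08],"delta_rot":[0,0,0],"claw":0.5},{"xyz":[0,0,0.16],"delta_rot":[0,0,0],"claw":0.5},{"xyz":[0,0,0.23],"delta_rot":[0,0,0],"claw":0.5},{"xyz":[0,0,0.23],"delta_rot":[0,0,0],"claw":0.5}]'
```

```text
time_s: 5.75
tcp_pos: [0.5046, -0.3875, -0.0095]
eef_rot: [180.0, -0.0, -162.7]
contact_force: [-0.5, 0.5, 0.2]
gripper_width: 0.044
gripper_force: 0.0
```

```bash
python3 -m crank '[{"xyz":[0,0,0.08],"delta_rot":[0,0,0],"claw":0.5},{"xyz":[0,0,0.16],"delta_rot":[0,0,0],"claw":0.5},{"xyz":[0,0,0.16],"delta_rot":[0,0,0],"claw":0.5}]'
```

```text
time_s: 6.12
tcp_pos: [0.5046, -0.3876, -0.0143]
eef_rot: [180.0, -0.0, -162.7]
contact_force: [0.3, -0.5, 0.8]
gripper_width: 0.0436
gripper_force: 0.0
```

```bash
python3 -m crank '[{"xyz":[0,0,0.1],"delta_rot":[0,0,0],"claw":0.5},{"xyz":[0,0,0.2],"delta_rot":[0,0,0],"claw":0.5},{"xyz":[0,0,0.2],"delta_rot":[0,0,0],"claw":0.5},{"xyz":[0,0,0.2],"delta_rot":[0,0,0],"claw":0.8},{"xyz":[0,0,0.2],"delta_rot":[0,0,0],"claw":0.8},{"xyz":[0,0,0.2],"delta_rot":[0,0,0],"claw":0.8},{"xyz":[0,0,0.2],"delta_rot":[0,0,0],"claw":0.8}]' 25
python3 - <<'E'
from h import *
from plant import r,optics
s=r.get_state();print(s["tcp_pos"],s["gripper_width"],s["gripper_force"],s["contact_force"]);c=optics.capture("wrist");i=c["img"]
cv2.imwrite("pics/w5.png",cv2.resize(i[220:345,205:355],None,fx=4.5,fy=4.5,interpolation=cv2.INTER_CUBIC))
E
```

```text
time_s: 7.0
tcp_pos: [0.5048, -0.3877, -0.0199]
eef_rot: [-180.0, 0.0, -162.7]
contact_force: [0.1, -0.1, 0.9]
gripper_width: 0.0248
gripper_force: 25.0
[ 0.50481812 -0.38765059 -0.01994205] 0.02475157396531369 25.000029907096177 [ 0.12089359 -0.12520025  0.85653855]
```

```bash
python3 - <<'E'
from h import *
from plant import r,optics
C=cam(optics.capture("top"))
s=ray(C,(338.7,197.5),.099);k=ray(C,(332.5,184),.059);a=ray(C,(310,185),.042);b=ray(C,(330,249),.042);print(s,k,np.degrees(np.arctan2(*(k-s)[[1,0]])),np.degrees(np.arctan2(*(a-b)[[1,0]])))
u=np.array([np.cos(np.radians(17.4)),np.sin(np.radians(17.4))])*.06
go(s[0]+u[0],s[1]+u[1],.13,-162.6)
E
```

```text
[ 0.61656077 -0.17819817  0.099     ] [ 0.66274924 -0.16529556  0.059     ] 15.607549019699428 16.708313601768342
t 7.1 xyz [-7.633  5.56  -4.997] rot [-0.   0.  -0.1]
```

```bash
python3 -m crank '[{"xyz":[0,0,-2],"delta_rot":[0,0,0],"claw":0.8},{"xyz":[0,0,-4],"delta_rot":[0,0,0],"claw":0.8},{"xyz":[0,0.5,-5],"delta_rot":[0,0,0],"claw":0.8},{"xyz":[-7.6,5.56,-5],"delta_rot":[0,0,0],"claw":0.8},{"xyz":[-7.6,5.56,-5],"delta_rot":[0,0,0],"claw":0.8},{"xyz":[-7.6,5.56,-5],"delta_rot":[0,0,0],"claw":0.8},{"xyz":[-7.6,5.56,-5],"delta_rot":[0,0,0],"claw":0.8},{"xyz":[-7.6,5.56,-5],"delta_rot":[0,0,0],"claw":0.8},{"xyz":[-7.6,5.56,-5],"delta_rot":[0,0,0],"claw":0.8},{"xyz":[-7.6,5.56,-5],"delta_rot":[0,0,0],"claw":0.8}]'
python3 - <<'E'
from h import *
from plant import r,optics
import pickle
s=r.get_state();c=optics.capture("wrist");C=cam(c,s);pickle.dump((C,s),open("w6.pkl","wb"));print(s["tcp_pos"],s["gripper_width"])
cv2.imwrite("pics/w6.png",c["img"][0:420])
T=R.from_euler("xyz",s["eef_rot"],degrees=True)
print(proj(C,[(.6166,-.1782,.099),(.6627,-.1653,.059),s["tcp_pos"]+T.apply([0,0,-.036])]))
E
```

```text
time_s: 8.35
tcp_pos: [0.6721, -0.1612, 0.1297]
eef_rot: [180.0, -0.0, -162.7]
contact_force: [0.2, -0.4, -0.2]
gripper_width: 0.0248
gripper_force: 25.0
[ 0.67206593 -0.16119331  0.1297025 ] 0.024784185165393467
[[278.7411649  144.7351238 ]
 [276.76215617 201.92116929]
 [278.64167012 274.08327722]]
```

View pics/w6.png

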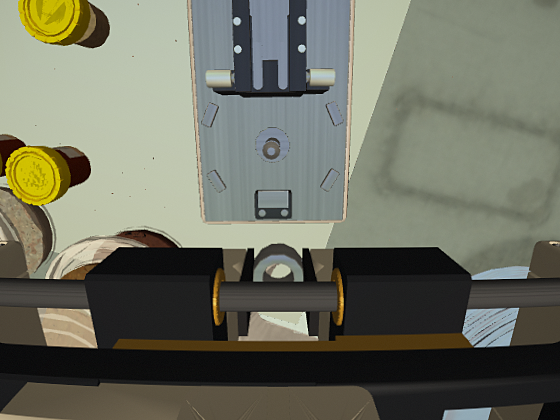

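```bash
python3 - <<'E'
import cv2,numpy as np
i=cv2.imread("pics/w6.png")
f=lambda a:cv2.resize(a,None,fx=8,fy=8,interpolation=cv2.INTER_CUBIC)
cv2.imwrite("pics/w6c.png",np.hstack([f(i[120:175,247:297]),f(i[235:290,255:305])]))
E
```

```text
(no output)
```

View pics/w6c.png

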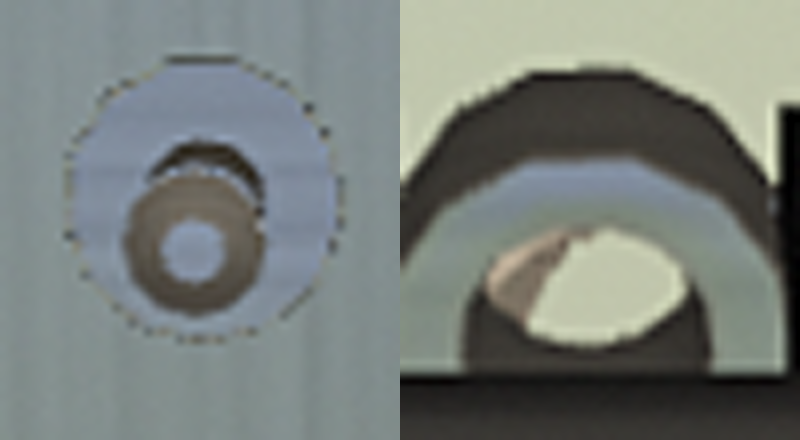

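```bash
python3 - <<'E'
from h import *
import pickle
from scipy.optimize import least_squares as L
C,s=pickle.load(open("w6.pkl","rb"));T=R.from_euler("xyz",s["eef_rot"],degrees=True);inv=lambda P:T.inv().apply(P-s["tcp_pos"])
print("tip",ray(C,(270.6,150.8),.099),"flange",ray(C,(272.2,144.6),.046))
o=np.array([254.2,263.1,243.1])
def f(p):
    P=[[p[0]+.013,p[1],-p[2]-.016],[p[0]+.0075,p[1],-p[2]-.016],[p[0]+.013,p[1],-p[2]]]
    q=proj(C,s["tcp_pos"]+T.apply(P));return np.r_[q[:,1]-o,q[0,0]-278.5]
z=L(f,[0,0,.02],x_scale=.01);print(z.x,z.fun)
E
```

```text
tip [ 0.62185339 -0.18206741  0.099     ] flange [ 0.6216582  -0.18189965  0.046     ]
[-9.62735165e-03 -2.32960951e-05  2.61648230e-03] [-2.58193417e-01  1.39515136e-01  1.30265001e-01 -4.60663330e-07]
```

```bash
python3 - <<'E'
from h import *
import pickle
from scipy.optimize import least_squares as L
C,s=pickle.load(open("w6.pkl","rb"));T=R.from_euler("xyz",s["eef_rot"],degrees=True)
P=lambda dx,h:proj(C,s["tcp_pos"]+T.apply([[dx+.013,0,-h-.016],[dx+.0075,0,-h-.016],[dx+.013,0,-h],[dx,.0075,-h-.016],[dx,-.0075,-h-.016],[dx+.0075,0,-h],[dx-.0075,0,-h]])).round(1).tolist()
for h in(.003,.012,.02):
  for dx in(-.01,-.007,-.004,0):print(h,dx,P(dx,h))
C,s=pickle.load(open("w1.pkl","rb"));print(ray(C,(281.3,80.5),.008),ray(C,(298,269),.009))
i=cv2.imread("pics/w6.png",0)
for row in(264,268,272,276,280):print(row,i[row,248:312].tolist())
E
```

```text
0.003 -0.01 [[278.5, 254.9], [278.5, 264.2], [278.5, 244.1], [292.1, 276.6], [265.0, 276.6], [278.5, 252.7], [278.4, 275.6]]
0.003 -0.007 [[278.5, 249.7], [278.5, 259.1], [278.5, 239.3], [292.1, 271.6], [264.9, 271.6], [278.5, 248.0], [278.4, 271.1]]
0.003 -0.004 [[278.6, 244.5], [278.5, 254.0], [278.5, 234.4], [292.2, 266.7], [264.8, 266.7], [278.5, 243.3], [278.4, 266.6]]
0.003 0 [[278.6, 237.5], [278.6, 247.1], [278.5, 227.9], [292.3, 259.9], [264.8, 259.9], [278.5, 236.9], [278.4, 260.5]]
0.012 -0.01 [[278.6, 261.8], [278.6, 271.5], [278.5, 249.9], [292.8, 284.4], [264.3, 284.4], [278.5, 258.9], [278.5, 282.7]]
0.012 -0.007 [[278.6, 256.4], [278.6, 266.2], [278.5, 244.9], [292.9, 279.3], [264.3, 279.3], [278.5, 254.0], [278.5, 278.0]]
0.012 -0.004 [[278.6, 251.0], [278.6, 260.9], [278.5, 239.9], [293.0, 274.1], [264.2, 274.1], [278.5, 249.1], [278.5, 273.3]]
0.012 0 [[278.6, 243.7], [278.6, 253.7], [278.5, 233.1], [293.1, 267.1], [264.1, 267.1], [278.5, 242.4], [278.5, 267.0]]
0.02 -0.01 [[278.6, 268.6], [278.6, 278.6], [278.5, 255.6], [293.5, 292.0], [263.7, 292.0], [278.5, 264.
[... 1208 characters left out ...]
 193, 193, 192, 192, 193, 193, 192, 197, 203, 188, 98, 37, 56, 117, 132, 132, 132, 133, 133, 131, 134, 139, 122, 41, 0, 6, 9, 8, 11, 12, 11, 10]
276 [11, 9, 9, 5, 1, 105, 137, 137, 135, 135, 134, 136, 136, 139, 114, 64, 48, 52, 54, 53, 51, 45, 70, 149, 172, 180, 199, 204, 203, 201, 200, 202, 202, 207, 177, 172, 169, 108, 47, 40, 45, 48, 49, 48, 39, 68, 132, 138, 137, 136, 135, 137, 137, 138, 151, 57, 3, 3, 6, 10, 12, 10, 10, 11]
280 [7, 7, 6, 2, 16, 124, 151, 147, 146, 147, 147, 147, 148, 152, 118, 71, 58, 60, 62, 60, 60, 61, 60, 63, 61, 62, 61, 61, 60, 61, 60, 61, 59, 59, 59, 60, 60, 59, 59, 58, 57, 54, 56, 52, 50, 72, 131, 144, 144, 144, 145, 144, 144, 146, 156, 63, 5, 2, 7, 7, 8, 8, 8, 7]
```

```bash
python3 - <<'E'
from h import *
go(.6198,-.1826,.072,-162.6)
E
```

```text
t 8.4 xyz [ 1.87  -0.156  1.932] rot [ 0.  -0.  -0.2]
```

```bash
python3 -m crank '[{"xyz":[1.87,-0.16,0],"delta_rot":[0,0,0],"claw":0.8},{"xyz":[1.87,-0.16,0],"delta_rot":[0,0,0],"claw":0.8},{"xyz":[1.87,-0.16,1.0],"delta_rot":[0,0,0],"claw":0.8},{"xyz":[1.87,-0.16,1.6],"delta_rot":[0,0,0],"claw":0.8},{"xyz":[1.87,-0.16,1.95],"delta_rot":[0,0,0],"claw":0.8},{"xyz":[1.87,-0.16,2.1],"delta_rot":[0,0,0],"claw":0.8},{"xyz":[1.87,-0.16,2.1],"delta_rot":[0,0,0],"claw":0.8}]'
```

```text
time_s: 9.28
tcp_pos: [0.6209, -0.1819, 0.067]
eef_rot: [-180.0, -0.0, -162.7]
contact_force: [0.6, 0.0, -0.8]
gripper_width: 0.0246
gripper_force: 25.0
```

```bash
python3 -m crank '[{"xyz":[0.03,0,0.25],"delta_rot":[0,0,0],"claw":0.8},{"xyz":[0.03,0,0.5],"delta_rot":[0,0,0],"claw":0.8},{"xyz":[0.03,0,0.75],"delta_rot":[0,0,0],"claw":0.8},{"xyz":[0.03,0,0.75],"delta_rot":[0,0,0],"claw":0.8}]'
```

```text
time_s: 9.78
tcp_pos: [0.6194, -0.182, 0.0436]
eef_rot: [180.0, -0.1, -162.7]
contact_force: [0.9, -0.9, -1.0]
gripper_width: 0.0245
gripper_force: 25.0
```

```bash
python3 -m crank '[{"xyz":[0,0,0.25],"delta_rot":[0,0,0],"claw":0.8},{"xyz":[0,0,0.45],"delta_rot":[0,0,0],"claw":0.8},{"xyz":[0,0,0.56],"delta_rot":[0,0,0],"claw":0.8},{"xyz":[0,0,0.6],"delta_rot":[0,0,0],"claw":0.8},{"xyz":[0,0,0.6],"delta_rot":[0,0,0],"claw":0.8}]'
```

```text
time_s: 10.4
tcp_pos: [0.6199, -0.1821, 0.0265]
eef_rot: [-180.0, 0.0, -162.7]
contact_force: [0.0, 0.1, -0.2]
gripper_width: 0.0247
gripper_force: 25.0
```

```bash
python3 -m crank '[{"xyz":[0,0,0.04],"delta_rot":[0,0,0],"claw":0.8},{"xyz":[0,0,0.06],"delta_rot":[0,0,0],"claw":0.8},{"xyz":[0,0,0.05],"delta_rot":[0,0,0],"claw":0.5},{"xyz":[0,0,0.05],"delta_rot":[0,0,0],"claw":0.5},{"xyz":[0,0,0.05],"delta_rot":[0,0,0],"claw":0.5},{"xyz":[0,0,-2],"delta_rot":[0,0,0],"claw":0.5},{"xyz":[0,0,-4],"delta_rot":[0,0,0],"claw":0.5},{"xyz":[0,0,-4],"delta_rot":[0,0,0],"claw":0.5}]'
python3 - <<'E'
from h import *
from plant import r,optics
import pickle
s=r.get_state();c=optics.capture("wrist");cv2.imwrite("pics/w7.png",c["img"]);print(s["tcp_pos"],proj(cam(c,s),[(.6217,-.182,.062),(.6217,-.182,.099)]))
u=np.array([.954,.299])*.027
go(.4732+u[0],.3273+u[1],.15,-162.6)
E
```

```text
time_s: 11.4
tcp_pos: [0.6233, -0.1826, 0.1528]
eef_rot: [-179.8, 0.5, -162.7]
contact_force: [0.3, 0.4, -0.9]
gripper_width: 0.044
gripper_force: 0.0
[ 0.62327615 -0.18264933  0.15280129] [[279.87826559 205.21284736]
 [280.00642071 218.01425042]]
t 11.45 xyz [-1.235 17.684 -0.037] rot [-0.1  0.3 -0.1]
```

```bash
python3 -m crank '[{"xyz":[-1.2,17.7,0],"delta_rot":[0,0,0],"claw":0.5},{"xyz":[-1.2,17.7,0],"delta_rot":[0,0,0],"claw":0.5},{"xyz":[-1.2,17.7,0],"delta_rot":[0,0,0],"claw":0.5},{"xyz":[-1.2,17.7,0],"delta_rot":[0,0,0],"claw":0.5},{"xyz":[-1.2,17.7,0],"delta_rot":[0,0,0],"claw":0.5},{"xyz":[-1.2,17.7,0],"delta_rot":[0,0,0],"claw":0.5},{"xyz":[-1.2,17.7,0],"delta_rot":[0,0,0],"claw":0.5},{"xyz":[-1.2,17.7,0],"delta_rot":[0,0,0],"claw":0.5},{"xyz":[-1.2,17.7,0],"delta_rot":[0,0,0],"claw":0.5},{"xyz":[-1.2,17.7,0.6],"delta_rot":[0,0,0],"claw":0.5},{"xyz":[-1.2,17.7,0.6],"delta_rot":[0,0,0],"claw":0.5},{"xyz":[-1.2,17.7,0.6],"delta_rot":[0,0,0],"claw":0.5},{"xyz":[-1.2,17.7,0.6],"delta_rot":[0,0,0],"claw":0.5}]'
python3 - <<'E'
from h import *
from plant import r,optics
import pickle
s=r.get_state();c=optics.capture("wrist");cv2.imwrite("pics/w8.png",c["img"]);C=cam(c,s);pickle.dump((C,s),open("w8.pkl","wb"))
i=c["img"];print(s["tcp_pos"],s["eef_rot"]);p=proj(C,(.4732,.3273,.008))[0];print(p)
x,y=p.astype(int);g=i[y-60:y+60,x-60:x+60].astype(int)
bg=np.median(g.reshape(-1,3)[:600],0);print("bg",bg)
m=(np.abs(g-bg).sum(2)>40).astype(np.uint8)
for row in range(0,120,3):print("".join("#" if v else "." for v in m[row,::2]))
E
```

```text
time_s: 13.08
tcp_pos: [0.4967, 0.3353, 0.129]
eef_rot: [180.0, 0.0, -162.7]
contact_force: [0.1, 0.1, 0.4]
gripper_width: 0.0437
gripper_force: 0.0
[0.49670646 0.3352881  0.12901434] [ 1.79983086e+02  3.82823122e-02 -1.62735499e+02]
[277.37614941 173.48339972]
bg [119. 137. 131.]
............................................................
............................................................
............................................#...............
...................................##.......##..............
................#..........###........######.#..............
............###########.......####...####...................
........##.##########...........#...###.....................
......#########..##.........................................
.......#####................................................
.......................................................#....
...........................####....####..................#.#
............................###########...............###.##
.......................##.###############..#..........###.#.
.....................####
[... 921 characters left out ...]
.....#.#####.##.##.#...######
#.#...##########.#.......##.....####..####.#..##.....#.##.##
#.########................#.#.######....#....#..#..#....####
.#..#.#####.................####.....#.......#............##
.#.....##...............##..........#.....................##
..##..####..............#...................................
####..####.............#....................................
##....##...............#................##..................
##..#####...................................................
#.#..####...................................................
.##.............................................###.........
..#.........................................................
```

```bash
python3 - <<'E'
from h import *
i=cv2.imread("pics/w8.png");g=cv2.GaussianBlur(i,(0,0),1)[110:235,215:340].astype(int)
d=g[...,0]-g[...,2];v=g.sum(2)//3
print(np.percentile(d,[5,25,50,75,95]))
for row in range(0,125,3):print("".join("#" if a>10 else("-" if b<85 else ("o" if b>140 else ".")) for a,b in zip(d[row,::2],v[row,::2])))
m=(d>10).astype(np.uint8);n,l,st,ce=cv2.connectedComponentsWithStats(m);k=1+np.argmax(st[1:,4]);print(st[k],ce[k]+[215,110])
ct=max(cv2.findContours((l==k).astype(np.uint8),0,2)[0],key=cv2.contourArea);print(cv2.minEnclosingCircle(ct))
E
```

```text
[-13. -12. -11. -10.  23.]
...............................................................
...............................................................
...............................................................
...............................................................
...............................................................
...............................................................
...............................................................
...............................................................
..............................................................o
........................................................ooo..oo
.......................................................oooooooo
.............................##......###.oo.........o.ooooooooo
.............................###########o.oo..........ooooooooo
...........................###############......oo....ooooooooo
...................o..#########################.ooooooooooooooo
.......o...........o..#########################.ooooooooooooooo
..oooooooo.........o..#########################..
[... 1031 characters left out ...]
ooooooo
ooooooooooooo......................................ooo..ooooooo
oooooooooooo............................................o.ooooo
ooooooooooooo.............................................oooo.
ooooooooooooo..................................................
oooooooooooo...................................................
ooooooooooo....................................................
oooooo.oo......................................................
ooooo...oo.....................................................
..ooooooooo....................................................
[  35   32   67   59 2184] [283.13003663 170.02564103]
((67.88946533203125, 63.795291900634766), 33.800743103027344)
```

```bash
python3 - <<'E'
from h import *
import pickle
C,s=pickle.load(open("w8.pkl","rb"))
p=ray(C,(283,172),.004);print(p,proj(C,[(*p[:2],.014)]));go(p[0],p[1],-.018,-162.6)
E
```

```text
[0.47088727 0.33214478 0.004     ] [[283.17940971 173.69543878]]
t 13.12 xyz [0.857 0.151 4.901] rot [ 0.   0.  -0.1]
```

```bash
python3 -m crank '[{"xyz":[0.8,0.15,1.5],"delta_rot":[0,0,0],"claw":0.5},{"xyz":[0.8,0.15,3.2],"delta_rot":[0,0,0],"claw":0.5},{"xyz":[0.8,0.15,4.3],"delta_rot":[0,0,0],"claw":0.5},{"xyz":[0.8,0.15,4.7],"delta_rot":[0,0,0],"claw":0.5},{"xyz":[0.8,0.15,4.7],"delta_rot":[0,0,0],"claw":0.5}]'
```

```text
time_s: 13.75
tcp_pos: [0.4723, 0.3327, -0.0124]
eef_rot: [-180.0, -0.0, -162.7]
contact_force: [0.2, 0.2, 0.5]
gripper_width: 0.044
gripper_force: 0.0
```

```bash
python3 -m crank '[{"xyz":[0,0,0.1],"delta_rot":[0,0,0],"claw":0.5},{"xyz":[0,0,0.18],"delta_rot":[0,0,0],"claw":0.5},{"xyz":[0,0,0.18],"delta_rot":[0,0,0],"claw":0.5}]'
```

```text
time_s: 14.12
tcp_pos: [0.4722, 0.333, -0.0174]
eef_rot: [180.0, 0.0, -162.7]
contact_force: [0.3, -1.1, 0.2]
gripper_width: 0.0439
gripper_force: 0.0
```

```bash
python3 -m crank '[{"xyz":[0,0,0.05],"delta_rot":[0,0,0],"claw":0.5},{"xyz":[0,0,0.05],"delta_rot":[0,0,0],"claw":0.8},{"xyz":[0,0,0.05],"delta_rot":[0,0,0],"claw":0.8},{"xyz":[0,0,0.05],"delta_rot":[0,0,0],"claw":0.8},{"xyz":[0,0,0.05],"delta_rot":[0,0,0],"claw":0.8}]' 35
python3 - <<'E'
from h import *
from plant import r
s=r.get_state();print(s["tcp_pos"],s["gripper_width"])
S=np.array([.6217,-.182])+np.array([.954,.299])*.055
go(S[0],S[1],.13,-162.6)
E
```

```text
time_s: 14.75
tcp_pos: [0.472, 0.3327, -0.0194]
eef_rot: [-180.0, -0.0, -162.7]
contact_force: [0.6, -0.2, 0.8]
gripper_width: 0.0249
gripper_force: 35.0
[ 0.47199688  0.3327419  -0.0194363 ] 0.02493513892201308
t 14.75 xyz [ -1.492 -17.863  -4.981] rot [-0.  -0.  -0.1]
```

```bash
python3 -m crank '[{"xyz":[0,0,-1.5],"delta_rot":[0,0,0],"claw":0.8},{"xyz":[0,0,-3.3],"delta_rot":[0,0,0],"claw":0.8},{"xyz":[0,0,-5],"delta_rot":[0,0,0],"claw":0.8},{"xyz":[0,0,-5],"delta_rot":[0,0,0],"claw":0.8}]'
python3 - <<'E'
from h import *
from plant import r,optics
import pickle
s=r.get_state();c=optics.capture("wrist");cv2.imwrite("pics/w9.png",c["img"]);C=cam(c,s);pickle.dump((C,s),open("w9.pkl","wb"));print(s["tcp_pos"],s["gripper_width"])
g=cv2.GaussianBlur(c["img"],(0,0),1)[200:300,215:345].astype(int);d=g[...,0]-g[...,2];v=g.sum(2)//3
for row in range(0,90,3):print(200+row,"".join("#" if a>10 else("-" if b<60 else ".") for a,b in zip(d[row,::2],v[row,::2])))
T=R.from_euler("xyz",s["eef_rot"],degrees=True);a=np.linspace(0,2*np.pi,9)[:-1]
for dx in(-.004,-.002,0):print(dx,[proj(C,s["tcp_pos"]+T.apply(np.array(q)))[0].round(1).tolist() for q in([dx+.033,0,-.0234],[dx,.033,-.0234],[dx,-.033,-.0234],[dx+.013,0,-.0334],[dx+.0075,0,-.0334])])
E
```

```text
time_s: 15.25
tcp_pos: [0.4739, 0.3348, 0.1352]
eef_rot: [179.8, 0.4, -162.7]
contact_force: [-0.4, 0.1, -2.1]
gripper_width: 0.0244
gripper_force: 35.0
[0.47392151 0.33480727 0.13521332] 0.024356685529291162
200 .................................................................
203 .................................................................
206 .................................................................
209 .................................................................
212 .......................##..............###.......................
215 ........................###..........#####.......................
218 ........................#################........................
221 ....................########################.....................
224 ...................#..###.#####################..................
227 ........................#...###############....##..##............
230 ....................-.......................-....................
233 .....................--.....................-....................
236 .......................-...................-...
[... 767 characters left out ...]
------.........------
272 -----.........------........................------.........------
275 -..--........------...................-.....-------.......---..--
278 -..--........-------..................-.....-------.......---..--
281 ..------------------.....-----.....----.....------------------..-
284 ..------------------------------------------------------------..-
287 ..------------------------------------------------------------..-
-0.004 [[278.6, 210.8], [340.1, 270.0], [217.0, 270.1], [278.6, 255.2], [278.6, 265.4]]
-0.002 [[278.6, 207.0], [340.3, 266.6], [216.8, 266.7], [278.6, 251.4], [278.6, 261.7]]
0 [[278.6, 203.1], [340.5, 263.2], [216.6, 263.2], [278.6, 247.6], [278.6, 258.0]]
```

```bash
python3 - <<'E'
from h import *
go(.6198,-.1826,.13,-162.6)
E
```

```text
t 15.3 xyz [  0.433 -17.889   0.036] rot [ 0.1  0.2 -0.1]
```

```bash
python3 -m crank '[{"xyz":[0.43,-17.9,0],"delta_rot":[0,0,0],"claw":0.8},{"xyz":[0.43,-17.9,0],"delta_rot":[0,0,0],"claw":0.8},{"xyz":[0.43,-17.9,0],"delta_rot":[0,0,0],"claw":0.8},{"xyz":[0.43,-17.9,0],"delta_rot":[0,0,0],"claw":0.8},{"xyz":[0.43,-17.9,0],"delta_rot":[0,0,0],"claw":0.8},{"xyz":[0.43,-17.9,0],"delta_rot":[0,0,0],"claw":0.8},{"xyz":[0.43,-17.9,0],"delta_rot":[0,0,0],"claw":0.8},{"xyz":[0.43,-17.9,0],"delta_rot":[0,0,0],"claw":0.8},{"xyz":[0.43,-17.9,0],"delta_rot":[0,0,0],"claw":0.8},{"xyz":[0.43,-17.9,0],"delta_rot":[0,0,0],"claw":0.8},{"xyz":[0.43,-17.9,0],"delta_rot":[0,0,0],"claw":0.8},{"xyz":[0.43,-17.9,0],"delta_rot":[0,0,0],"claw":0.8}]'
python3 - <<'E'
from h import *
from plant import r,optics
s=r.get_state();c=optics.capture("wrist");cv2.imwrite("pics/w10.png",c["img"]);go(.6198,-.1826,.085,-162.6)
E
```

```text
time_s: 16.8
tcp_pos: [0.619, -0.1828, 0.13]
eef_rot: [180.0, -0.0, -162.6]
contact_force: [-0.1, -0.2, -1.0]
gripper_width: 0.0243
gripper_force: 35.0
t 16.85 xyz [-0.02  -0.002  1.512] rot [ 0. -0. -0.]
```

```bash
python3 -m crank '[{"xyz":[0,0,1.0],"delta_rot":[0,0,0],"claw":0.8},{"xyz":[0,0,1.6],"delta_rot":[0,0,0],"claw":0.8},{"xyz":[0,0,1.8],"delta_rot":[0,0,0],"claw":0.8},{"xyz":[0,0,1.9],"delta_rot":[0,0,0],"claw":0.8},{"xyz":[0,0,1.95],"delta_rot":[0,0,0],"claw":0.8},{"xyz":[0,0,1.95],"delta_rot":[0,0,0],"claw":0.8}]'
```

```text
time_s: 17.6
tcp_pos: [0.6197, -0.1838, 0.0726]
eef_rot: [-180.0, 0.0, -162.7]
contact_force: [-0.1, -0.4, -1.1]
gripper_width: 0.0245
gripper_force: 35.0
```

```bash
python3 -m crank '[{"xyz":[0,0,0.15],"delta_rot":[0,0,0],"claw":0.8},{"xyz":[0,0,0.35],"delta_rot":[0,0,0],"claw":0.8},{"xyz":[0,0,0.55],"delta_rot":[0,0,0],"claw":0.8},{"xyz":[0,0,0.75],"delta_rot":[0,0,0],"claw":0.8},{"xyz":[0,0,0.75],"delta_rot":[0,0,0],"claw":0.8}]'
```

```text
time_s: 18.23
tcp_pos: [0.6189, -0.1838, 0.0487]
eef_rot: [180.0, -0.1, -162.7]
contact_force: [-0.6, -0.6, -1.2]
gripper_width: 0.0247
gripper_force: 35.0
```

```bash
python3 -m crank '[{"xyz":[0,0,0.1],"delta_rot":[0,0,0],"claw":0.8},{"xyz":[0,0,0.2],"delta_rot":[0,0,0],"claw":0.8},{"xyz":[0,0,0.24],"delta_rot":[0,0,0],"claw":0.8},{"xyz":[0,0,0.24],"delta_rot":[0,0,0],"claw":0.8}]'
```

```text
time_s: 18.73
tcp_pos: [0.6194, -0.1838, 0.0426]
eef_rot: [-180.0, 0.0, -162.7]
contact_force: [-0.8, -0.9, 0.8]
gripper_width: 0.0241
gripper_force: 35.0
```

```bash
python3 -m crank '[{"xyz":[0,0,0.02],"delta_rot":[0,0,0],"claw":0.8},{"xyz":[0,0,0],"delta_rot":[0,0,0],"claw":0.5},{"xyz":[0,0,0],"delta_rot":[0,0,0],"claw":0.5},{"xyz":[0,0,0],"delta_rot":[0,0,0],"claw":0.5},{"xyz":[0,0,-1],"delta_rot":[0,0,0],"claw":0.5},{"xyz":[0,0,-3],"delta_rot":[0,0,0],"claw":0.5},{"xyz":[0,0,-3.5],"delta_rot":[0,0,0],"claw":0.5},{"xyz":[0,0,-3.5],"delta_rot":[0,0,0],"claw":0.5}]'
python3 - <<'E'
from h import *
from plant import r,optics
import pickle
s=r.get_state();c=optics.capture("wrist");cv2.imwrite("pics/w11.png",c["img"]);C=cam(c,s);pickle.dump((C,s),open("w11.pkl","wb"))
print(s["gripper_width"],s["tcp_pos"],proj(C,[(.6217,-.182,.066),(.6217,-.182,.099)]))
g=cv2.GaussianBlur(c["img"],(0,0),.7)[150:285,215:345].astype(int);d=g[...,0]-g[...,2];v=g.sum(2)//3
for row in range(0,135,3):print(150+row,"".join("-" if b<70 else("o" if b>135 else ("#" if a>10 else ".")) for a,b in zip(d[row,::2],v[row,::2])))
u=np.array([.954,.299])*.027
go(.4957+u[0],.105+u[1],.15,-162.6)
E
```

```text
time_s: 19.73
tcp_pos: [0.6202, -0.1838, 0.1487]
eef_rot: [-180.0, 0.2, -162.7]
contact_force: [0.3, 0.5, -1.5]
gripper_width: 0.0437
gripper_force: 0.0
0.0437164941280852 [ 0.62019669 -0.18375153  0.14869979] [[279.70426229 212.08676344]
 [279.95417742 224.25439172]]
150 o####oo.-----------------#ooo#------#ooo#-----------------.oo#oo#
153 o#####.------------------#ooo#------#ooo#---------...........#oo#
156 o###ooooooooooo.---------#ooo#------#ooo#-------..ooooooooooo#oo#
159 o###ooooooooooo...-------#ooo#------#ooo#-------#.ooooooooooo#oo#
162 o###oooooooooooo..-------#ooo#------#ooo#-------..ooooooooooo#oo#
165 o###.oooooooooo...-------#ooo#------#ooo#-------.-ooooooooooo#oo#
168 o####...........#.-------#ooo#------#oo#--------##...........#oo#
171 o###.....oooo###o.--------##.--------##.--------##o#oo##...##.oo#
174 o##.###o.ooo####o#......#o.#.ooooo#..###o#########o#oo###.o####o#
177 o##.###..ooo####o###oooo#.#oo...#..#oo.#o#o##o#o##o#o###o.####.##
180 o#..###.ooooo###o###oo#...#########oooo..#o##o#o####o###o#.####.#
183 o#...#.#oooo####o#.....#######ooooooooo###.....o####o###o
[... 1674 characters left out ...]
..------......
258 .....------..............-..............-............------......
261 ....-------..............--.............-............-------.....
264 ....-------..............--...-------...-............-------.....
267 ...--------..............--...-------...-............--------....
270 ...--------oooooooooooooo................ooooooooooo.--------....
273 ..---------ooooooooooooooooooooooooooooooooooooooooo.---------...
276 .----------ooooooooooooooooooooooooooooooooooooooooo.----------..
279 .----------ooooooooooooooooooooooooooooooooooooooooo.----------..
282 -----------------------------------------------------------------
t 19.77 xyz [ 0.172 10.411 -0.095] rot [ 0.   0.  -0.1]
```

```bash
python3 -m crank '[{"xyz":[0.17,10.4,0],"delta_rot":[0,0,0],"claw":0.5},{"xyz":[0.17,10.4,0],"delta_rot":[0,0,0],"claw":0.5},{"xyz":[0.17,10.4,0],"delta_rot":[0,0,0],"claw":0.5},{"xyz":[0.17,10.4,0],"delta_rot":[0,0,0],"claw":0.5},{"xyz":[0.17,10.4,0],"delta_rot":[0,0,0],"claw":0.5},{"xyz":[0.17,10.4,0.5],"delta_rot":[0,0,0],"claw":0.5},{"xyz":[0.17,10.4,0.6],"delta_rot":[0,0,0],"claw":0.5},{"xyz":[0.17,10.4,0.6],"delta_rot":[0,0,0],"claw":0.5},{"xyz":[0.17,10.4,0.6],"delta_rot":[0,0,0],"claw":0.5}]'
python3 - <<'E'
from h import *
from plant import r,optics
import pickle
s=r.get_state();c=optics.capture("wrist");cv2.imwrite("pics/w12.png",c["img"]);C=cam(c,s);pickle.dump((C,s),open("w12.pkl","wb"))
p=proj(C,(.4957,.105,.006))[0];print(p,s["tcp_pos"])
x,y=p.astype(int);g=cv2.GaussianBlur(c["img"],(0,0),.7)[y-40:y+40,x-40:x+40].astype(int);d=g[...,0]-g[...,2];v=g.sum(2)//3
m=(d>5).astype(np.uint8)
for row in range(0,80,2):print("".join("#" if a else("-" if b<70 else ".") for a,b in zip(m[row],v[row])))
n,l,st,ce=cv2.connectedComponentsWithStats(m);k=1+np.argmax(st[1:,4]);print(st[k],st[k][:2]+[x-40,y-40]+st[k][2:4]/2-.5)
E
```

```text
time_s: 20.9
tcp_pos: [0.5221, 0.1114, 0.1293]
eef_rot: [-180.0, -0.0, -162.8]
contact_force: [0.1, 0.1, -0.1]
gripper_width: 0.044
gripper_force: 0.0
[279.92317936 170.74606191] [0.52213977 0.11142848 0.12928086]
................................................................................
................................................................................
................................................................................
................................................................................
................................................................................
................................................................................
................................................................................
................................................................................
................................................................................
................................................................................
............................................................................
[... 1689 characters left out ...]
................
................................................................................
................................................................................
................................................................................
................................................................................
................................................................................
................................................................................
................................................................................
................................................................................
[ 30  29  24  24 197] [280.5 170.5]
```

```bash
python3 - <<'E'
from h import *
import pickle
C,s=pickle.load(open("w12.pkl","rb"))
p=ray(C,(280.5,170.5),.005);print(p);go(p[0],p[1],-.0225,-162.6)
E
```

```text
[0.49545935 0.10550104 0.005     ]
t 20.95 xyz [0.912 0.071 5.065] rot [-0.   0.  -0.2]
```

```bash
python3 -m crank '[{"xyz":[0.87,0.07,1.5],"delta_rot":[0,0,0],"claw":0.5},{"xyz":[0.87,0.07,3.2],"delta_rot":[0,0,0],"claw":0.5},{"xyz":[0.87,0.07,4.5],"delta_rot":[0,0,0],"claw":0.5},{"xyz":[0.87,0.07,4.95],"delta_rot":[0,0,0],"claw":0.5},{"xyz":[0.87,0.07,5.05],"delta_rot":[0,0,0],"claw":0.5},{"xyz":[0.87,0.07,5.05],"delta_rot":[0,0,0],"claw":0.5},{"xyz":[0.87,0.07,5.05],"delta_rot":[0,0,0],"claw":0.8},{"xyz":[0.87,0.07,5.05],"delta_rot":[0,0,0],"claw":0.8},{"xyz":[0.87,0.07,5.05],"delta_rot":[0,0,0],"claw":0.8},{"xyz":[0.87,0.07,5.05],"delta_rot":[0,0,0],"claw":0.8}]' 25
```

```text
time_s: 22.2
tcp_pos: [0.4967, 0.1071, -0.0214]
eef_rot: [180.0, 0.1, -162.7]
contact_force: [-1.3, 0.6, 6.0]
gripper_width: 0.0243
gripper_force: 25.0
```

```bash
python3 -m crank '[{"xyz":[0,0,-1.5],"delta_rot":[0,0,0],"claw":0.8},{"xyz":[0,0,-3.3],"delta_rot":[0,0,0],"claw":0.8},{"xyz":[0,0,-5],"delta_rot":[0,0,0],"claw":0.8},{"xyz":[0,0,-5],"delta_rot":[0,0,0],"claw":0.8},{"xyz":[0,0,-5],"delta_rot":[0,0,0],"claw":0.8}]'
python3 - <<'E'
from h import *
from plant import r,optics
import pickle
s=r.get_state();c=optics.capture("wrist");cv2.imwrite("pics/w13.png",c["img"]);C=cam(c,s);pickle.dump((C,s),open("w13.pkl","wb"));print(s["tcp_pos"],s["gripper_width"])
g=cv2.GaussianBlur(c["img"],(0,0),.6)[225:290,240:318].astype(int);d=g[...,0]-g[...,2];v=g.sum(2)//3
for row in range(0,62,1):print(225+row,"".join("-" if b<75 else("#" if a>4 else ".") for a,b in zip(d[row],v[row])))
T=R.from_euler("xyz",s["eef_rot"],degrees=True)
for dx in(-.006,-.003,0):print(dx,[proj(C,s["tcp_pos"]+T.apply(np.array(q)))[0].round(1).tolist() for q in([dx+.013,0,-.0214],[dx+.013,0,-.0294],[dx+.0075,0,-.0294],[dx,.0075,-.0294],[dx,-.0075,-.0294])])
go(.6198,-.1826,.13,-162.6)
E
```

```text
time_s: 22.82
tcp_pos: [0.4957, 0.1067, 0.1277]
eef_rot: [180.0, -0.0, -162.7]
contact_force: [-0.1, -0.2, -0.9]
gripper_width: 0.024
gripper_force: 25.0
[0.49572572 0.10671318 0.12771096] 0.02404655678733042
225 ..............................................................................
226 ..............................................................................
227 ..............................................................................
228 ..............................................................................
229 ..............................................................................
230 ..............................................................................
231 ..............................................................................
232 ..............................................................................
233 ..............................................................................
234 ..............................................................................
235 .........................................................
[... 3872 characters left out ...]
--------------------------------------------------
283 ------------------------------------------------------------------------------
284 ------------------------------------------------------------------------------
285 ------------------------------------------------------------------------------
286 ------------------------------------------------------------------------------
-0.006 [[278.6, 249.7], [278.6, 255.7], [278.6, 265.6], [293.0, 278.8], [264.1, 278.8]]
-0.003 [[278.6, 244.4], [278.6, 250.2], [278.6, 260.2], [293.1, 273.6], [264.1, 273.6]]
0 [[278.6, 239.1], [278.6, 244.7], [278.6, 254.8], [293.2, 268.3], [264.0, 268.3]]
t 22.88 xyz [ -1.096 -10.434  -0.102] rot [ 0.  -0.1 -0.1]
```

```bash
python3 -m crank '[{"xyz":[-1.18,-10.43,0],"delta_rot":[0,0,0],"claw":0.8},{"xyz":[-1.18,-10.43,0],"delta_rot":[0,0,0],"claw":0.8},{"xyz":[-1.18,-10.43,0],"delta_rot":[0,0,0],"claw":0.8},{"xyz":[-1.18,-10.43,0],"delta_rot":[0,0,0],"claw":0.8},{"xyz":[-1.18,-10.43,0],"delta_rot":[0,0,0],"claw":0.8},{"xyz":[-1.18,-10.43,0],"delta_rot":[0,0,0],"claw":0.8},{"xyz":[-1.18,-10.43,0],"delta_rot":[0,0,0],"claw":0.8},{"xyz":[-1.18,-10.43,0],"delta_rot":[0,0,0],"claw":0.8},{"xyz":[-1.18,-10.43,0],"delta_rot":[0,0,0],"claw":0.8}]'
python3 - <<'E'
from h import *
go(.6228,-.1820,.0776,-162.6)
E
```

```text
time_s: 24.0
tcp_pos: [0.623, -0.1802, 0.1281]
eef_rot: [180.0, 0.0, -162.6]
contact_force: [-0.3, 0.3, -0.2]
gripper_width: 0.0242
gripper_force: 25.0
t 24.0 xyz [ 0.024 -0.056  1.682] rot [0. 0. 0.]
```

```bash
python3 -m crank '[{"xyz":[0.02,-0.05,1.0],"delta_rot":[0,0,0],"claw":0.8},{"xyz":[0.02,-0.05,1.5],"delta_rot":[0,0,0],"claw":0.8},{"xyz":[0.02,-0.05,1.7],"delta_rot":[0,0,0],"claw":0.8},{"xyz":[0.02,-0.05,1.85],"delta_rot":[0,0,0],"claw":0.8},{"xyz":[0.02,-0.05,1.95],"delta_rot":[0,0,0],"claw":0.8},{"xyz":[0.02,-0.05,1.95],"delta_rot":[0,0,0],"claw":0.8}]'
```

```text
time_s: 24.75
tcp_pos: [0.6231, -0.183, 0.0696]
eef_rot: [-180.0, 0.0, -162.7]
contact_force: [-0.3, 1.0, -1.2]
gripper_width: 0.0241
gripper_force: 25.0
```

```bash
python3 -m crank '[{"xyz":[0,0,0.15],"delta_rot":[0,0,0],"claw":0.8},{"xyz":[0,0,0.3],"delta_rot":[0,0,0],"claw":0.8},{"xyz":[0,0,0.42],"delta_rot":[0,0,0],"claw":0.8},{"xyz":[0,0,0.42],"delta_rot":[0,0,0],"claw":0.8}]'
```

```text
time_s: 25.25
tcp_pos: [0.6227, -0.1829, 0.0562]
eef_rot: [180.0, -0.0, -162.7]
contact_force: [-0.9, 0.8, -1.0]
gripper_width: 0.0245
gripper_force: 25.0
```

```bash
python3 -m crank '[{"xyz":[0,0,0.04],"delta_rot":[0,0,0],"claw":0.8},{"xyz":[0,0,0.08],"delta_rot":[0,0,0],"claw":0.8},{"xyz":[0,0,0.08],"delta_rot":[0,0,0],"claw":0.8}]'
```

```text
time_s: 25.62
tcp_pos: [0.6232, -0.183, 0.0547]
eef_rot: [-180.0, 0.0, -162.7]
contact_force: [-0.9, 1.7, 3.2]
gripper_width: 0.0244
gripper_force: 25.0
```

```bash
python3 -m crank '[{"xyz":[0,0,0.05],"delta_rot":[0,0,0],"claw":0.5},{"xyz":[0,0,0.05],"delta_rot":[0,0,0],"claw":0.5},{"xyz":[0,0,0.05],"delta_rot":[0,0,0],"claw":0.5},{"xyz":[0,0,-1],"delta_rot":[0,0,0],"claw":0.5},{"xyz":[0,0,-2.6],"delta_rot":[0,0,0],"claw":0.5},{"xyz":[-1.5,0,-2.6],"delta_rot":[0,0,0],"claw":0.6},{"xyz":[-1.5,0,-2.6],"delta_rot":[0,0,0],"claw":0.8},{"xyz":[-1.5,0,-2.6],"delta_rot":[0,0,0],"claw":1}]'
python3 - <<'E'
from h import *
from plant import r,optics
import pickle
s=r.get_state();c=optics.capture("wrist");cv2.imwrite("pics/w14.png",c["img"]);C=cam(c,s);pickle.dump((C,s),open("w14.pkl","wb"))
print(s["tcp_pos"],s["gripper_width"]);m=lambda x,z:(.622+.9543*x,-.182+.299*x,z)
print(proj(C,[m(0,.099),m(0,.084),m(-.121,.111),m(-.132,.111)]))
cv2.imwrite("pics/w14c.png",cv2.resize(c["img"][0:290,170:390],(455,600),interpolation=cv2.INTER_CUBIC))
E
```

```text
time_s: 26.62
tcp_pos: [0.6654, -0.1696, 0.1316]
eef_rot: [180.0, -0.1, -162.7]
contact_force: [-0.2, -0.9, 0.1]
gripper_width: 0.0204
gripper_force: 0.0
[ 0.66535454 -0.16958561  0.13157526] 0.020442669576390318
[[279.92631872 164.45310899]
 [279.76384058 161.65643614]
 [280.091218   -50.98390075]
 [280.08194203 -72.33780871]]
```

View pics/w14c.png

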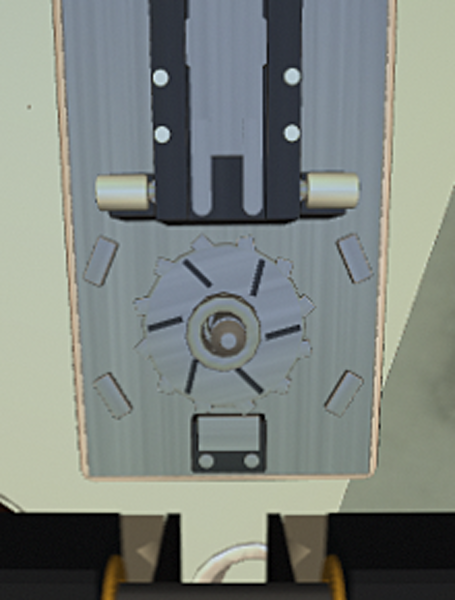

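```bash
python3 - <<'E'
from h import *
go(.4693,-.2298,.13,-162.6);go(.4693,-.2298,.076,-162.6)
E
```

```text
t 26.68 xyz [6.827 0.028 0.066] rot [ 0.  -0.1 -0.1]
t 26.68 xyz [6.825 0.027 1.866] rot [ 0.  -0.1 -0.1]
```

```bash
python3 -m crank '[{"xyz":[6.83,0.03,0],"delta_rot":[0,0,0],"claw":1},{"xyz":[6.83,0.03,0],"delta_rot":[0,0,0],"claw":1},{"xyz":[6.83,0.03,0],"delta_rot":[0,0,0],"claw":1},{"xyz":[6.83,0.03,0],"delta_rot":[0,0,0],"claw":1},{"xyz":[6.83,0.03,0],"delta_rot":[0,0,0],"claw":1},{"xyz":[6.83,0.03,0],"delta_rot":[0,0,0],"claw":1},{"xyz":[6.83,0.03,0],"delta_rot":[0,0,0],"claw":1},{"xyz":[6.83,0.03,1.2],"delta_rot":[0,0,0],"claw":1},{"xyz":[6.83,0.03,1.85],"delta_rot":[0,0,0],"claw":1},{"xyz":[6.83,0.03,1.85],"delta_rot":[0,0,0],"claw":1}]' 40
python3 - <<'E'
from h import *
from plant import r
s=r.get_state();d=s["tcp_pos"][:2]-[.622,-.182];print("mill x,y",d@[.9543,.299],d@[-.299,.9543],s["contact_force"])
E
```

```text
time_s: 27.92
tcp_pos: [0.4694, -0.2293, 0.0751]
eef_rot: [179.9, -0.2, -162.7]
contact_force: [-0.2, 0.4, -0.2]
gripper_width: 0.0004
gripper_force: 0.0
mill x,y -0.15979875590574283 0.0004979133849956183 [-0.15300235  0.4457321  -0.20093179]
```

```bash
python3 -m crank '[{"xyz":[-0.3,0,0],"delta_rot":[0,0,0],"claw":1},{"xyz":[-0.6,0,0],"delta_rot":[0,0,0],"claw":1},{"xyz":[-0.9,0,0],"delta_rot":[0,0,0],"claw":1},{"xyz":[-1.2,0,0],"delta_rot":[0,0,0],"claw":1},{"xyz":[-1.5,0,0],"delta_rot":[0,0,0],"claw":1},{"xyz":[-1.7,0,0],"delta_rot":[0,0,0],"claw":1},{"xyz":[-1.7,0,0],"delta_rot":[0,0,0],"claw":1}]'
```

```text
time_s: 28.8
tcp_pos: [0.5192, -0.2144, 0.0767]
eef_rot: [-180.0, 0.0, -162.7]
contact_force: [0.1, -0.2, -0.2]
gripper_width: 0.0004
gripper_force: 0.0
```

```bash
python3 -m crank '[{"xyz":[-0.1,0,0],"delta_rot":[0,0,0],"claw":1},{"xyz":[-0.2,0,0],"delta_rot":[0,0,0],"claw":1},{"xyz":[-0.3,0,0],"delta_rot":[0,0,0],"claw":1},{"xyz":[-0.3,0,0],"delta_rot":[0,0,0],"claw":1}]'
```

```text
time_s: 29.3
tcp_pos: [0.5263, -0.2121, 0.0767]
eef_rot: [180.0, -0.1, -162.7]
contact_force: [-5.3, -0.8, 1.6]
gripper_width: 0.0008
gripper_force: 2.5
```

```bash
python3 -m crank '[{"xyz":[-0.1,0,0],"delta_rot":[0,0,0],"claw":1},{"xyz":[-0.2,0,0],"delta_rot":[0,0,0],"claw":1},{"xyz":[-0.3,0,0],"delta_rot":[0,0,0],"claw":1},{"xyz":[-0.4,0,0],"delta_rot":[0,0,0],"claw":1},{"xyz":[-0.4,0,0],"delta_rot":[0,0,0],"claw":1}]'
```

```text
time_s: 29.92
tcp_pos: [0.5392, -0.2082, 0.0769]
eef_rot: [-180.0, 0.0, -162.7]
contact_force: [-1.0, -1.0, 0.2]
gripper_width: 0.0004
gripper_force: 0.5
```

```bash
python3 -m crank '[{"xyz":[-0.05,0,0],"delta_rot":[0,0,0],"claw":1},{"xyz":[-0.05,0,0],"delta_rot":[0,0,0],"claw":1}]'; python3 -m crank '[{"xyz":[-0.06,0,0],"delta_rot":[0,0,0],"claw":1},{"xyz":[-0.06,0,0],"delta_rot":[0,0,0],"claw":1}]'
```

```text
time_s: 30.18
tcp_pos: [0.5393, -0.208, 0.0768]
eef_rot: [180.0, -0.1, -162.7]
contact_force: [-4.5, -1.4, 2.6]
gripper_width: 0.0002
gripper_force: 2.5
time_s: 30.42
tcp_pos: [0.5394, -0.2079, 0.0767]
eef_rot: [179.9, -0.2, -162.7]
contact_force: [-9.9, -3.0, 6.9]
gripper_width: 0.0004
gripper_force: 5.0
```

```bash
python3 -m crank '[{"xyz":[1,0,0],"delta_rot":[0,0,0],"claw":1},{"xyz":[1,0,-1.8],"delta_rot":[0,0,0],"claw":1},{"xyz":[-4.4,0,-1.85],"delta_rot":[0,0,0],"claw":1},{"xyz":[-4.4,0,-1.85],"delta_rot":[0,0,0],"claw":1},{"xyz":[-4.4,0,-1.85],"delta_rot":[0,0,0],"claw":1},{"xyz":[-4.4,0,-1.85],"delta_rot":[0,0,0],"claw":1},{"xyz":[-4.4,0,-1.85],"delta_rot":[0,0,0],"claw":1},{"xyz":[-4.4,0,-1.85],"delta_rot":[0,0,0],"claw":1}]'
python3 - <<'E'
from h import *
from plant import r,optics
s=r.get_state();c=optics.capture("wrist");cv2.imwrite("pics/w15.png",c["img"]);C=cam(c,s)
m=lambda x,z,y=0:(.622+.9543*x-.299*y,-.182+.299*x+.9543*y,z)
print(s["tcp_pos"],proj(C,[m(0,.099),m(.013,.09,.008),m(-.034,.09),m(-.074,.111,.009),m(-.074,.111,-.009),m(-.071,.111),m(-.077,.111),m(-.116,.095)]).round())
g=c["img"][0:210,225:335].astype(int);d=g[...,0]-g[...,2];v=g.sum(2)//3
for row in range(0,210,3):print(row,"".join("-" if b<75 else("o" if b>150 else ("#" if a>10 else ".")) for a,b in zip(d[row,::2],v[row,::2])))
E
```

```text
time_s: 31.42
tcp_pos: [0.6675, -0.1683, 0.1327]
eef_rot: [-180.0, 0.0, -162.7]
contact_force: [-0.3, 0.1, 0.6]
gripper_width: 0.0002
gripper_force: 0.0
[ 0.66745262 -0.16832292  0.13268637] [[279. 161.]
 [290. 178.]
 [279. 107.]
 [295.  35.]
 [263.  35.]
 [279.  40.]
 [279.  29.]
 [279. -33.]]
0 #########------------------------------------##########
3 ########-------------------------------------##########
6 #########------------------------------------##########
9 #########------------------------------------##########
12 #########------------------------------------##########
15 #########------------------------------------##########
18 #########------------------------------------##########
21 #########------------------------------------##########
24 #########------------------------------------##########
27 #########------------------------------------##########
30 #########-oo-----------------------------.oo-##########
33 #########oooo-----..##############...----oooo##########
36 #########-oo.----##.##############.##-----oo-##########
39 ########o--------##.##############-##-
[... 2657 characters left out ...]
#########......-###########...#...####.#
177 #......#.#..######-###########--#########...#.......#..
180 ...........##.####-#############--########.....##...#..
183 ...........###.##.-##############--###.###.............
186 #............#.....################...................#
189 ##...............#......###.#.##.....................##
192 .##.................###.......####..................###
195 ..#...................#................................
198 ...................-........ooooooo-...................
201 ..................--###############--..................
204 ...................-###############--..................
207 ...................-#.....#......##--..................
```

```bash
python3 -c "
from plant import job
print(job.close_job())"
```

```text
the job is handed in; nothing more can be done
None
```

The mill is reassembled and handed in at about 31 s: long collar, disc hub up and short collar are on the spindle, and the keeper is past the plunger hump against its stop at home. The moves kept clear of the pots and I felt no contact with them, but I did not take a final picture of them.

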